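# Load a guarded press with a weighted push rod

## Task

Pick up the push rod near its balance point, keep it level, and with its rubber end slide the round nut along the track under the yellow guard until the nut drops into the pocket hidden there and you clearly feel the sprung buffer behind it pushing back (about 8 N; do not ram it). Only the rod may touch the nut. Then draw the rod out and lay it flat back on the middle of its blue mat, and leave everything else on the bench where it is.

Things in the scene. Friction and masses are not known exactly. Their poses are not given: they have to be found in the camera images.
- station: guarded press, fixed: dark base plate 300 x 140 x 12 mm, open steel track in front, yellow sheet guard and grey press head (top at 164 mm) behind. Origin: at bench level on the track's centre line, 140 mm in from the front edge; x = pushing direction (from the open front in under the guard), y across, z up. x, z below are in this frame
- track_front (a point): front end of the track, centre, on its floor (x = -140, z = 24 mm). The steel floor is level; two rails 69 mm apart (inner faces), 9 mm thick, tops 8 mm above the floor, run from x = -125 mm to the back
- guard_mouth (a point): middle of the guard's open mouth, on the track floor (x = -20, z = 24 mm); opening 108 mm wide, roof underside 54 mm above the floor. Under the guard one pocket crosses the track, 6 mm deep, 4 mm longer than the nut, ends upright. How deep in it lies is adjustable and not known: the seated nut's centre ends at x = 50 to 90 mm
- guard_roof (a point): centre of the guard's roof, top side (x = 68, z = 82 mm); the press head stands on it from x = 45 mm on. Inside, out of sight, the pocket's far end is a sprung buffer at nut height: 2 N at first touch, 0.5 N more per mm, 12 mm travel, then a hard stop. The rod feels this plus the nut's sliding friction of about 1 to 3 N. The pocket keeps the nut on release
- nut: round steel nut with four slots, diameter 64 mm, 28 mm high, about 0.2 to 0.4 kg, lying flat on the open track between the rails (at x = -90 to -50 mm of the station). Origin: centre of its underside, z up. Seated in the pocket it lies level with its underside at 18 mm in the station's frame (on the track: 24 mm)
- rod: push rod 200 mm long, 0.52 kg, lying flat. Origin: at its balance point, on its underside; x along the rod to the pushing end, z up. Aluminium shaft 14 mm wide (y) and 24 mm high from x = -16 to 146 mm; heavy brass head 30 x 36 x 36 mm from x = -46 to -16 mm; rubber pushing pad 40 mm wide and 24 mm high, its face at x = 154 mm. All undersides in one plane
- rod_mid (a point): middle of the push rod's length, on its underside, 54 mm from the balance point towards the rubber end
- rod_mat: blue mat 240 x 90 x 4 mm fixed to the bench, on which the rod lies at the start, rubber end towards the mat's +x. Origin: centre of its underside; x along its length, z up
- oil_bottle: small white oil bottle with a red spout, 42 mm wide, 126 tall (bystander; origin: centre of its underside)
- screw_box: brown cardboard screw box 45x64x41 mm (bystander; origin: centre of its underside)
- parts_tray: open grey parts tray 75x100x26 mm (bystander; origin: centre of its underside)
- feeler_box: small grey tin 85x30x14 mm (bystander; origin: centre of its underside)
- spur_gear: steel gear, 52 mm across, 20 high (bystander; origin: centre of its underside)
- flange: turned aluminium flange, 64 mm across, 27 high (bystander; origin: centre of its underside)
- tape_roll: roll of black tape, 63 mm across, 18 high (bystander; origin: centre of its underside)
- marker: blue marker pen 130x18x18 mm, lying (bystander; origin: centre of its underside)
There are look-alikes about, which are no part of the job. Leave any green or turquoise look-alike of the nut alone.

How it is judged (in metres and radians):
On the way:
1. the nut lies in the pocket and the rod presses it against the buffer (more than 5 N) (z of nut in the frame of station between 0.014 and 0.0205 m and x of nut in the frame of station between 0.035 and 0.115 m and angle between nut's own z axis and vertical below 0.05 rad and contact force between rod and nut above 5 N), for 0.1 s.
At the end, for the whole second after the job is handed in: The nut lies level (within 3 degrees) in the pocket under the guard, underside less than 20.5 mm up in the station's frame; the rod lies flat and still on its mat, its middle within 50 mm of the mat's centre and within 20 degrees of the mat's length (z of nut in the frame of station between 0.014 and 0.0205 m and x of nut in the frame of station between 0.035 and 0.115 m and angle between nut's own z axis and vertical below 0.05 rad and linear speed of each of nut, rod below 0.01 m/s and horizontal distance between rod_mid and rod_mat below 0.05 m and z of rod in the frame of rod_mat below 0.01 m and angle between rod's own z axis and vertical below 0.08 rad and angle between the x axis of rod and the x axis of rod_mat, either way round below 0.35 rad); the robot touches nothing.
It fails at once if the rod tips more than 20 degrees from level (angle between rod's own z axis and vertical above 0.35 rad).
It fails at once if the rod rams the nut (more than 25 N) (contact force between rod and nut above 25 N).
It fails at once if the gripper touches the nut (contact force between any of the fingers, the arm and nut above 0.5 N).
It fails at once if a bystander is moved by more than 30 mm (distance of any of oil_bottle, screw_box, parts_tray, feeler_box, spur_gear, flange, tape_roll, marker from where it was at the start of the episode above 0.03 m).
It also fails if it takes over 58 s, if anything falls off the work surface, if the arm or the gripper's body presses on something with over 40 N, if the wrist force passes 120 N, or if a joint passes its speed limit or range.

## Robot

A 7-joint arm with a two-finger parallel gripper is mounted at the origin on a cart in front of the work surface, level with it; the furniture and walls round the work are solid. World frame = base frame: x ahead of the robot, y to its left, z up, the work surface at z = 0. Lengths are in mm, angles in rad, forces in N, time in s.
With the tool pointing down it reaches from about 400 to 875 mm from the base axis. Payload 4.4 kg.
Tool frame: the origin (TCP) lies at the very end of the fingers, on their centre line; the grasp point (between the pads) lies 19 mm behind it; z points along the fingers, y is the line along which they close (so a half turn about z gives the same grasp; the last joint's range is limited). The gripper opens to 85 mm and grips with 20 to 120 N. Pads are 22 mm wide; open, the fingers measure 114 mm over their backs; the gripper's body (76 mm by 85 mm) begins 54 mm behind the grasp point. The pads swing forward as they close: fully open they stand 13 mm farther back than shut.
Start: joints at [-1.17, 0.628, 0.038, 1.517, -0.027, 0.996, -0.02], TCP at [292.5, 580.484, 231.313] pointing down, gripper open.
Joint ranges: [-3.06, 3.06], [-0.37, 2.12], [-1.25, 1.32], [0.18, 2.47], [-1.1, 4.24], [0.23, 1.98], [-2.94, 2.94]. Speed limits (rad/s): [2.57, 2.57, 3.14, 3.14, 3.14, 3.14, 3.14].

## Interface

Orientations are given as [roll, pitch, yaw] about the fixed x, y, z axes, in that order (R = Rz(yaw) Ry(pitch) Rx(roll)).
In Python, from cell import monitor, viewer, workorder gives the robot as it stands.
- The arm moves only by the tool arm_command, never from a script. Its argument "series" is one flat list of numbers, 5 for each row, row after row: the opening in per cent of the stroke, from 0 (shut) to 100 (fully open), then the shift along the tool's x, y, z in cm, then the turn about the tool's z in degrees. In form: [claw, x, y, z, roll, claw, x, y, z, roll, ...]. A call has exactly 5 rows; each row is the pose to reach, as a shift and turn from the pose commanded when the call began, along the tool's axes at that moment; what a row does not reach only later rows make up. A row lasts 1/12 s, in which the tool goes at most 41.7 mm and 7.16 degrees, less where a joint would pass 70% of its speed; a pose out of reach is approached as far as the arm can. A call with a gripper value outside its range is refused whole. The fingers move at their own pace and stop on an object; the grip force is fixed at half the most. Time passes only in rows, so rows that repeat a pose let the fingers close, or fill a call up. It gives the time, the measured TCP pose, the force, the opening and the grip force at its end, in the units of the state.
- monitor.read_state(): the state, without advancing time (a new reading comes with each control period).
- viewer.get_image(name): name is "scene" or "top"; returns (picture, depth): 384x512x3 uint8, red, green, blue; 384x512 float32, mm along the optical axis (not along the pixel's ray), 0 where there is no reading.
- viewer.camera_model(name): a dict with "mtx" (3x3 intrinsics, pixels), "R" (3x3) and "t" (3): a world point X has camera coordinates R X + t. Camera axes: x right, y down, z forward; pixel columns grow to the right and rows downward; lengths in mm; the calibration is good to about 2 mm. A picture is of the moment at which its call begins. camera_model takes no time and is no camera call.
- workorder.finish_job(): hands the job in; it is judged then, once.
The state is a dict: "clock": time; "qpos": joint angles; "qd": joint speeds; "tau": joint torques, N m; "eef_pos": TCP position; "tool_rot": TCP orientation; "force": force on the tool from outside, world axes, zero at the start; "torque": the same for the moment, N m; "width": finger opening in mm; "gripper_force": force on a finger pad.
Only numpy, scipy, OpenCV 4.12 (cv2) and the standard library are available. Lean on these libraries where they do the work, as an engineer would, in place of code of your own. Each camera call takes 0.05 s, during which the arm holds its last target. There are 200 camera calls.

## Working session

There is one attempt and no reset: what is moved stays moved. The work goes in short steps, Python scripts to look and compute and a tool call to move; the robot and the scene stay as the last step left them, time stands still between calls to the robot, and variables do not carry over. Pictures are saved under pics/ and viewed, at most 10 in all, crops included, and the job is handed in when it is done.

Besides the shell and the picture viewer there is one more tool, called as a command line: name --argument value ..., lists and objects as JSON in quotes. arm_command: Moves the arm, as the interface text tells. Its arguments: {"type":"object","properties":{"series":{"type":"array","items":{"type":"number"}}},"required":["series"]}

```bash
mkdir -p pics
python3 - <<'E'
from cell import monitor, viewer, workorder
import cv2,numpy as np
print(monitor.read_state())
for n in("scene","top"):
    p,d=viewer.get_image(n); np.save(f"pics/{n}_d.npy",d); np.save(f"pics/{n}_p.npy",p)
    cv2.imwrite(f"pics/{n}0.png",cv2.resize(p[...,::-1],(800,600)))
    print(viewer.camera_model(n))
E
```

```text
{'clock': 0.0, 'qpos': array([-1.169782  ,  0.6293192 ,  0.03844725,  1.51837066, -0.02703419,
        0.99631178, -0.01998971]), 'qd': array([ 4.33871638e-05, -3.21896515e-04, -2.73243902e-04,  1.46919800e-03,
       -1.97320740e-03, -1.33227696e-03, -1.94695387e-04]), 'tau': array([ 1.17821455e-03, -5.63393748e+01,  1.22699350e+00, -1.93441826e+01,
        1.11308077e-02,  1.05155009e-02,  2.67226147e-05]), 'eef_pos': array([292.21338688, 579.90879973, 230.40578569]), 'tool_rot': array([-3.13970141e+00, -1.83018451e-06,  2.67476567e+00]), 'force': array([ 0.06427271,  0.62888318, -0.3283527 ]), 'torque': array([0.01156807, 0.00152494, 0.02877914]), 'gripper_force': 0.0, 'width': 85.44159790500585}
{'mtx': array([[369.94375713,   0.        , 248.18799843],
       [  0.        , 369.94375713, 196.2194808 ],
       [  0.        ,   0.        ,   1.        ]]), 'R': array([[ 0.89812575, -0.43926143, -0.02048258],
       [-0.29275181, -0.56251311, -0.77322402],
       [ 0.32812577,  0.70044871, -0.63380208]]), 't': array([-365.85342036,  355.95273188, 1152.11968739])}
{'mtx': array([[418.61728202,   0.        , 256.32537585],
       [  0.        , 418.61728202, 196.24026036],
       [  0.        ,   0.        ,   1.        ]]), 'R': array([[-0.0290236 , -0.99939047, -0.0193992 ],
       [-0.99023135,  0.03139467, -0.1358538 ],
       [ 0.13638002,  0.01526673, -0.99053895]]), 't': array([ 273.9469665 ,  539.13110205, 1276.56897772])}
```

View pics/top0.png

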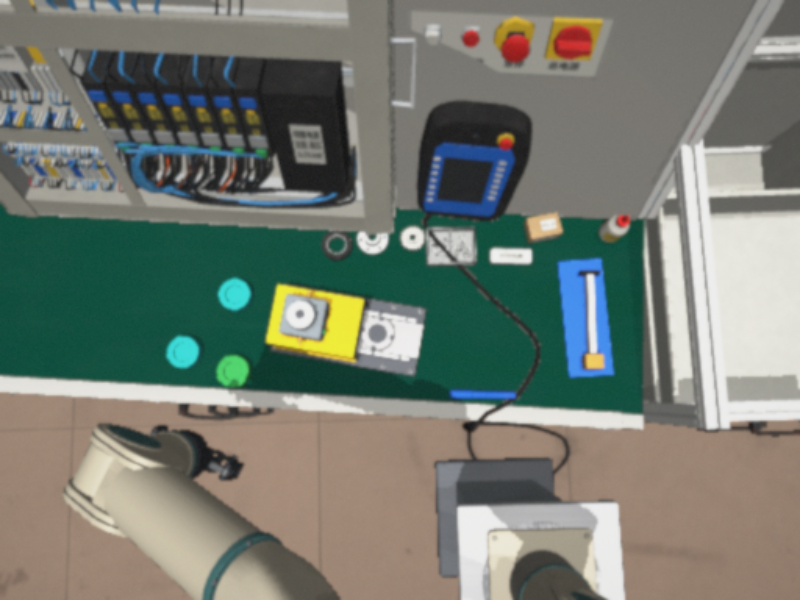

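View pics/scene0.png

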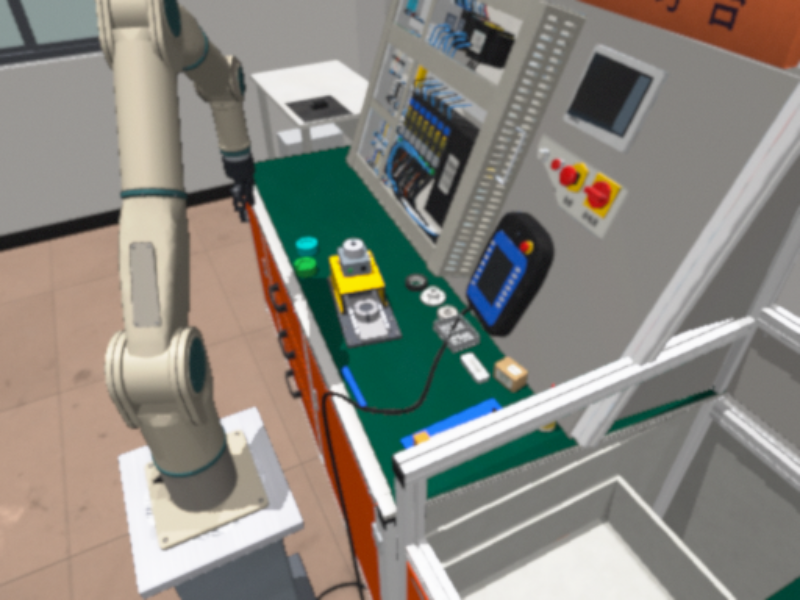

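The top view shows the rod on the blue mat (brass end at 595,361, rubber end at 590,272). The station's open track points right, with the nut at (378,333). The green and turquoise discs at (233,370), (183,351) and (234,293) are the look-alikes. The steel one on the track fits the description; I'll confirm it in crops.

```bash
cat > h.py <<'E'
import numpy as np,cv2
from cell import viewer,monitor
def world(n,u,v,z=None,d=None):
    c=viewer.camera_model(n);r=np.linalg.solve(c["mtx"],[u,v,1.])
    if z is None: return c["R"].T@(r*d-c["t"])
    w=c["R"].T@r;o=-c["R"].T@c["t"];return o+w*(z-o[2])/w[2]
def proj(n,X):
    c=viewer.camera_model(n);q=c["mtx"]@(c["R"]@np.array(X)+c["t"]);return q[:2]/q[2]
E
python3 - <<'E'
import numpy as np,cv2
p=np.load("pics/top_p.npy")[...,::-1]
a=cv2.resize(p[175:245,165:280],None,fx=6.9,fy=6.9,interpolation=cv2.INTER_CUBIC)
cv2.imwrite("pics/c_st.png",a)
b=cv2.resize(p[130:250,330:430],None,fx=5,fy=5,interpolation=cv2.INTER_CUBIC)
cv2.imwrite("pics/c_rod.png",b)
E
```

```text
(no output)
```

View pics/c_st.png

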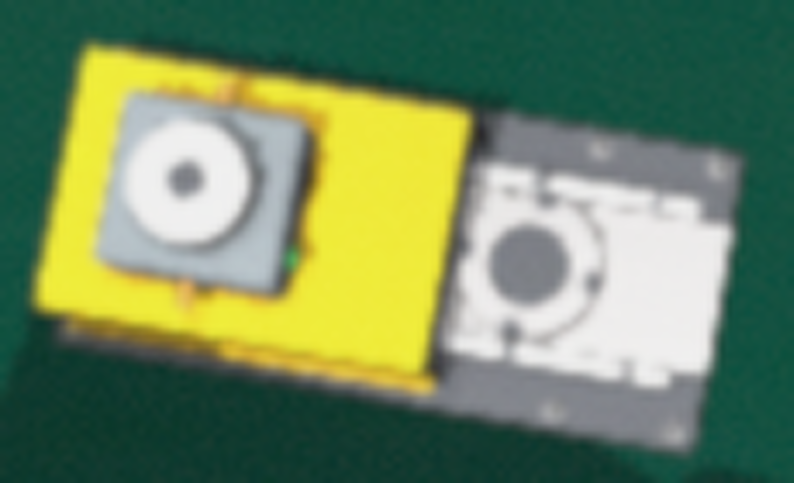

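View pics/c_rod.png

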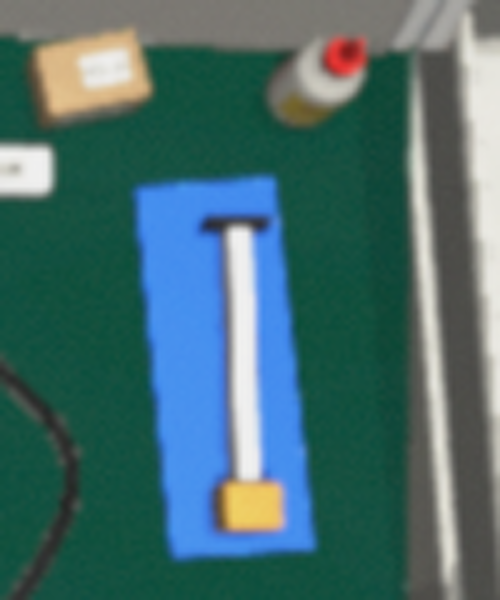

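The crops confirm it: the slotted steel nut is on the track, with its hole at crop (528,262). The rod head is at crop (252,506) and the pad at (236,225). Next I'll compute poses and check obstacle heights.

Run:
```python
from h import *
np.set_printoptions(precision=1,suppress=True)
S=lambda u,v,z:world("top",165+(u+.5)/6.9-.5,175+(v+.5)/6.9-.5,z)
B=lambda u,v,z:world("top",330+(u+.5)/5-.5,130+(v+.5)/5-.5,z)
pts={"trackL":S(712,375,24),"trackR":S(733,228,24),"plateA":S(742,155,12),"plateB":S(692,450,12),
"gf1":S(472,112,82),"gf2":S(425,375,82),"gb1":S(85,45,82),"gb2":S(33,308,82),"headTop":S(186,180,164),"nut_hole_top":S(528,262,52),"nutholebot":S(528,262,24)}
for k,v in pts.items(): print(k,v)
r={"pad1":B(202,222,28),"pad2":B(270,220,28),"shaft_far":B(238,226,28),"shaft_near":B(247,478,28),
"h1":B(219,484,40),"h2":B(283,482,40),"h3":B(286,530,40),"h4":B(221,532,40)}
for k,v in r.items(): print(k,v)
m=[B(137,187,4),B(275,178,4),B(315,549,4),B(173,558,4)]
print("mat",m,np.mean(m,0))
d=np.load("pics/top_d.npy")
for n,(u,v) in {"cable1":(344,224),"cable2":(325,193),"c3":(300,170),"c4":(285,158),"post":(420,225),"post2":(425,250),"post3":(440,200),"edge":(412,200),"nut":(247,213),"pendantfoot":(295,135),"bench":(320,230),"shaft":(378,200),"tape":(215,152)}.items():
    print(n,d[v,u],world("top",u,v,d=d[v,u]) if d[v,u] else None)
```

```text
trackL [444.5 224.7  24. ]
trackR [511.5 212.9  24. ]
plateA [546.8 207.4  12. ]
plateB [411.1 234.9  12. ]
gf1 [560.3 327.5  82. ]
gf2 [444.9 350.5  82. ]
gb1 [595.9 499.1  82. ]
gb2 [479.5 522.3  82. ]
headTop [523.2 440.4 164. ]
nut_hole_top [496.  305.9  52. ]
nutholebot [498.8 307.4  24. ]
pad1 [ 608.6 -105.5   28. ]
pad2 [ 608.5 -148.6   28. ]
shaft_far [ 605.3 -128.1   28. ]
shaft_near [ 445.4 -122.8   28. ]
h1 [ 441.5 -102.    40. ]
h2 [ 441.5 -141.5   40. ]
h3 [ 411.9 -141.2   40. ]
h4 [ 411.9 -101.3   40. ]
mat [array([637.5, -71.4,   4. ]), array([ 640.5, -160.8,    4. ]), array([ 400.6, -169.1,    4. ]), array([397.6, -79.3,   4. ])] [ 519.  -120.1    4. ]
cable1 1325.781 [453.4 -17.1  12.5]
cable2 1352.0409 [556.   36.    0.9]
c3 1363.2771 [634.1 113.4   1.5]
c4 1364.4735 [674.5 160.9   6.6]
post 1474.9274 [ 451.8 -313.3 -142.9]
post2 1441.6487 [ 364.1 -315.3 -121.4]
post3 1156.0868 [ 500.4 -251.6  186.6]
edge 1420.9952 [ 533.5 -268.7  -76.5]
nut 1301.9764 [494.5 287.9  46.9]
pendantfoot 1291.6422 [727.5 131.9  87. ]
bench 1336.0953 [437.3  58.    1. ]
shaft 1317.3701 [ 524.6 -124.8   29.1]
tape 1380.7393 [704.5 390.1  -2.2]
```

```bash
cat >> h.py <<'E'
def plan(wps,n=1,start=None):
    "wps: list of (x,y,z,yaw_deg); prints cm shifts in tool axes and roll for each waypoint"
    s=monitor.read_state(); p,y=(s["eef_pos"],np.degrees(s["tool_rot"][2])) if start is None else start
    print("now",np.round(p,1),np.round(np.degrees(s["tool_rot"]),2),"F",np.round(s["force"],1),"w",round(s["width"],1),"t",s["clock"])
    for w in wps:
        a=np.radians(y);d=np.array(w[:3])-p
        X=np.array([np.cos(a),np.sin(a),0]);Y=np.array([np.sin(a),-np.cos(a),0])
        print(np.round([d@X/10,d@Y/10,-d[2]/10],2),"roll",round((y-w[3]+180)%360-180,2)); p=np.array(w[:3]);y=w[3]
E
python3 - <<'E'
from h import *
a=np.array([292.2,579.9,230.4,153.3]);b=np.array([461,-123,120,-1.8])
plan([a+(b-a)*k/5 for k in range(1,6)])
E
```

```text
now [292.2 580.  230.5] [-179.9    -0.    153.25] F [-0.5  0.6  0.5] w 85.4 t 0.1
[ -9.34 -11.04   2.22] roll 30.97
[-13.69  -4.65   2.21] roll 31.02
[-14.13   3.07   2.21] roll 31.02
[-10.53   9.91   2.21] roll 31.02
[-3.92 13.92  2.21] roll 31.02
```

arm_command --series '[100,-1.9,-2.2,0.4,6,100,-3.7,-4.4,0.9,12,100,-5.6,-6.6,1.3,18,100,-7.5,-8.8,1.8,25,100,-9.3,-11.0,2.2,31]'

```text
clock: 0.52
eef_pos: [326.2, 438.6, 208.7]
tool_rot: [-3.141, 0.001, 2.128]
force: [0.3, -0.5, -0.5]
width: 85.3
gripper_force: 0.0
```

arm_command --series '[100,-2.7,-0.9,0.4,6,100,-5.5,-1.9,0.9,12,100,-8.2,-2.8,1.3,18,100,-10.9,-3.7,1.8,25,100,-13.7,-4.65,2.2,31]'

```text
clock: 0.93
eef_pos: [359.7, 298.4, 186.9]
tool_rot: [-3.141, 0.0, 1.587]
force: [-0.1, 0.2, -1.0]
width: 85.5
gripper_force: 0.0
```

arm_command --series '[100,-2.8,0.6,0.4,6,100,-5.6,1.2,0.9,12,100,-8.5,1.8,1.3,18,100,-11.3,2.5,1.8,25,100,-14.1,3.1,2.2,31]'

```text
clock: 1.35
eef_pos: [394.0, 158.1, 165.0]
tool_rot: [3.142, 0.0, 1.046]
force: [-0.0, -0.3, -0.3]
width: 85.8
gripper_force: 0.0
```

arm_command --series '[100,-2.1,2.0,0.4,6,100,-4.2,4.0,0.9,12,100,-6.3,5.9,1.3,18,100,-8.4,7.9,1.8,25,100,-10.5,9.9,2.2,31]'

```text
clock: 1.77
eef_pos: [427.7, 17.9, 142.9]
tool_rot: [-3.141, 0.0, 0.505]
force: [0.5, 0.2, -0.2]
width: 85.4
gripper_force: 0.0
```

arm_command --series '[100,-1.0,3.5,0.5,8,100,-2.0,7.0,1.0,16,100,-3.0,10.5,1.6,24,100,-3.9,13.9,2.2,31,100,-3.9,13.9,2.2,31]'

```text
clock: 2.18
eef_pos: [463.1, -129.7, 121.2]
tool_rot: [3.134, -0.003, -0.045]
force: [0.9, -0.5, 0.2]
width: 85.1
gripper_force: 0.0
```

Run:
```python
from h import *
plan([(461,-123,60,-1.8)])
p,d=viewer.get_image("top")
cv2.imwrite("pics/t1.png",cv2.resize(p[130:250,330:430,::-1],None,fx=5,fy=5,interpolation=cv2.INTER_CUBIC))
```

```text
now [ 463.1 -129.7  121.2] [179.58  -0.19  -2.55] F [ 0.9 -0.5  0.2] w 85.1 t 2.1833
[-0.24 -0.66  6.12] roll -0.75
```

View pics/t1.png

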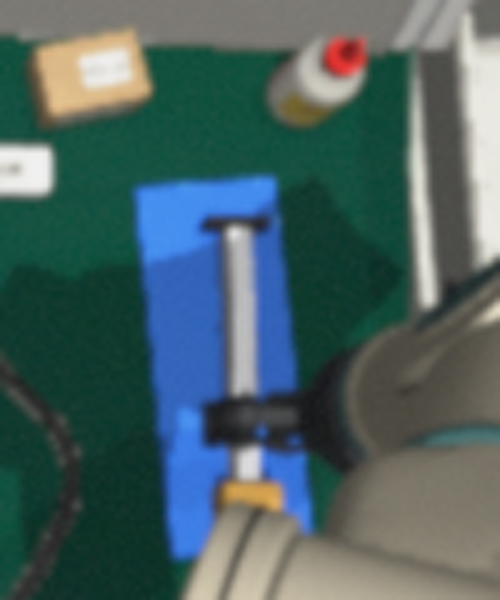

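The rod is still in place, the gripper is over the shaft and the arm is still settling. Going down part-way.

arm_command --series '[100,0,0,1.5,0,100,0,0,3,0,100,0,0,4.5,0,100,0,0,6,0,100,0,0,6,0]'

```text
clock: 2.65
eef_pos: [460.0, -119.2, 59.3]
tool_rot: [-3.139, 0.004, -0.028]
force: [-0.5, 0.6, 0.8]
width: 85.2
gripper_force: 0.0
```

Run:
```python
from h import *
plan([(461,-122.8,9,-1.8)])
```

```text
now [ 460.  -119.2   59.3] [-179.86    0.26   -1.6 ] F [-0.5  0.6  0.8] w 85.2 t 2.65
[0.11 0.36 5.03] roll 0.2
```

arm_command --series '[100,0,0,1.5,0,100,0,0,3,0,100,0,0,4.5,0,100,0,0,5.0,0,100,0,0,5.0,0]'

```text
clock: 3.07
eef_pos: [461.2, -120.4, 10.9]
tool_rot: [-3.14, 0.001, -0.029]
force: [-0.7, -0.2, 0.6]
width: 85.2
gripper_force: 0.0
```

arm_command --series '[100,0,0,0,0,100,0,0,0,0,100,0,0,0,0,100,0,0,0,0,100,0,0,0,0]'

```text
clock: 3.48
eef_pos: [462.0, -121.1, 11.8]
tool_rot: [3.141, -0.001, -0.03]
force: [0.0, 0.1, 0.3]
width: 85.6
gripper_force: 0.0
```

Run:
```python
from h import *
plan([(461,-122.8,8,-1.8)])
```

```text
now [ 462.  -121.1   11.8] [ 1.7999e+02 -4.0000e-02 -1.7300e+00] F [0.  0.1 0.3] w 85.6 t 3.4833
[-0.09  0.17  0.38] roll 0.07
```

arm_command --series '[100,0,0.15,0.35,0,100,0,0.15,0.35,0,40,0,0.15,0.35,0,0,0,0.15,0.35,0,0,0,0.15,0.35,0]'

```text
clock: 3.9
eef_pos: [461.5, -122.7, 7.7]
tool_rot: [-3.142, 0.0, -0.031]
force: [0.3, 0.0, 0.2]
width: 51.2
gripper_force: 0.0
```

arm_command --series '[0,0,0,0,0,0,0,0,0,0,0,0,0,0,0,0,0,0,0,0,0,0,0,0,0]'

```text
clock: 4.32
eef_pos: [461.6, -122.9, 8.0]
tool_rot: [3.141, -0.0, -0.031]
force: [-0.5, 0.0, 4.1]
width: 12.6
gripper_force: 59.6
```

arm_command --series '[0,0,0,0,0,0,0,0,0,0,0,0,0,0,0,0,0,0,0,0,0,0,0,0,0]'

```text
clock: 4.73
eef_pos: [461.6, -122.9, 8.0]
tool_rot: [3.141, -0.0, -0.031]
force: [-1.2, 0.7, 4.5]
width: 12.7
gripper_force: 59.8
```

Gripped at 12.7 mm. Lifting, then planning the carry.

arm_command --series '[0,0,0,-0.5,0,0,0,0,-1.5,0,0,0,0,-3.5,0,0,0,0,-5.5,0,0,0,0,-7,0]'

```text
clock: 5.15
eef_pos: [461.1, -122.3, 78.5]
tool_rot: [-3.141, 0.001, -0.03]
force: [-0.2, -0.2, -5.5]
width: 12.6
gripper_force: 59.0
```

Run:
```python
from h import *
a=np.array([461.6,-122.9,78,-1.8]);b=np.array([454.5,102.4,78,78.5])
plan([a+(b-a)*k/4 for k in (1,2,3,4)],start=(a[:3],a[3]))
print(monitor.read_state()["torque"])
```

```text
now [ 461.6 -122.9   78. ] [-1.7998e+02  7.0000e-02 -1.7300e+00] F [-0.2 -0.2 -5.5] w 12.6 t 5.15
[-0.35 -5.62 -0.  ] roll -20.07
[ 1.6 -5.4 -0. ] roll -20.07
[ 3.36 -4.53 -0.  ] roll -20.07
[ 4.71 -3.1  -0.  ] roll -20.07
[-0.00823696 -0.03911144  0.02012751]
```

arm_command --series '[0,0,-0.6,0,-2,0,0,-1.8,0,-6,0,-0.1,-3.1,0,-11,0,-0.2,-4.4,0,-16,0,-0.35,-5.6,0,-20]'

```text
clock: 5.57
eef_pos: [459.0, -64.7, 76.7]
tool_rot: [-3.14, 0.002, 0.326]
force: [-0.3, -0.2, -5.1]
width: 12.6
gripper_force: 59.0
```

arm_command --series '[0,0.3,-1.1,0,-4,0,0.6,-2.2,0,-8,0,1.0,-3.3,0,-12,0,1.3,-4.4,0,-16,0,1.6,-5.4,0,-20]'

```text
clock: 5.98
eef_pos: [457.4, -8.7, 77.0]
tool_rot: [-3.14, 0.001, 0.674]
force: [-0.7, -0.6, -4.8]
width: 13.0
gripper_force: 59.0
```

arm_command --series '[0,0.7,-0.9,0,-4,0,1.4,-1.8,0,-8,0,2.0,-2.7,0,-12,0,2.7,-3.6,0,-16,0,3.4,-4.5,0,-20]'

```text
clock: 6.4
eef_pos: [456.7, 47.3, 77.6]
tool_rot: [-3.141, 0.0, 1.023]
force: [0.4, -1.1, -4.9]
width: 12.9
gripper_force: 59.0
```

arm_command --series '[0,1.2,-0.8,0,-5,0,2.5,-1.7,0,-11,0,3.7,-2.5,0,-16,0,4.4,-2.9,0,-19,0,4.7,-3.1,0,-20.3]'

```text
clock: 6.82
eef_pos: [455.4, 104.3, 77.7]
tool_rot: [3.142, -0.001, 1.377]
force: [0.8, 0.2, -4.9]
width: 12.8
gripper_force: 59.0
```

arm_command --series '[0,0,0,0,0,0,0,0,0,0,0,0,0,0,0,0,0,0,0,0,0,0,0,0,0]'

```text
clock: 7.23
eef_pos: [455.4, 101.6, 77.8]
tool_rot: [3.142, 0.0, 1.369]
force: [-0.4, 0.9, -5.0]
width: 12.8
gripper_force: 58.9
```

Run:
```python
from h import *
plan([(454.5,102.4,33,78.5)])
p,d=viewer.get_image("top");np.save("pics/t2d.npy",d)
cv2.imwrite("pics/t2.png",cv2.resize(p[170:250,220:320,::-1],None,fx=7,fy=7,interpolation=cv2.INTER_CUBIC))
```

```text
now [455.4 101.6  77.8] [1.800e+02 2.000e-02 7.846e+01] F [-0.4  0.9 -5. ] w 12.8 t 7.2333
[ 0.06 -0.1   4.48] roll -0.04
```

View pics/t2.png

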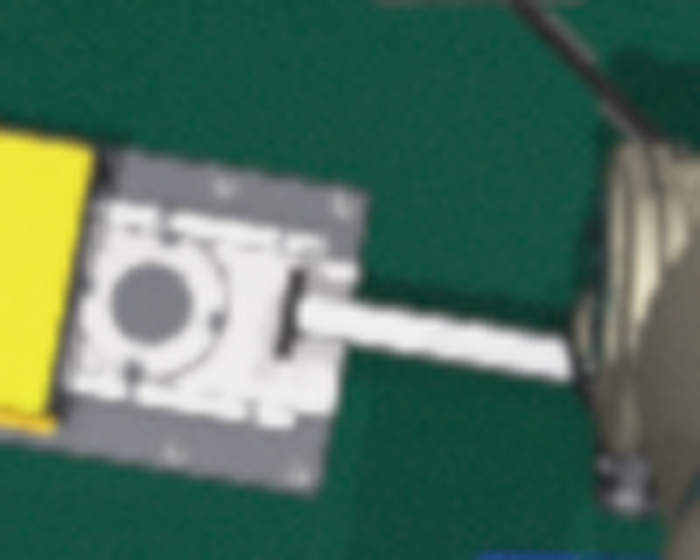

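The pad (290,312) is over the front of the track, short of the nut (152,302), and the rod is along the track. Next I'll check the lateral offset and the tilt.

Run:
```python
from h import *
np.set_printoptions(precision=1,suppress=True)
d=np.load("pics/t2d.npy");O=np.array([506.4,357.2]);u=np.array([.1994,.9799]);n=np.array([-.9799,.1994])
def st(w): return np.array([(w[:2]-O)@u,(w[:2]-O)@n,w[2]])
px=lambda a,b:(220+(a+.5)/7-.5,170+(b+.5)/7-.5)
for a,b in((299,268),(283,356),(291,312)): print("pad top far",st(world("top",*px(a,b),98)))
for a,b in((330,317),(560,357)): print("shaft",st(world("top",*px(a,b),98)))
print("nut",st(world("top",*px(152,303),52)),st(world("top",*px(152,303),24)))
for a,b in((330,317),(400,330),(470,342),(540,354)):
    U,V=map(lambda t:int(round(t)),px(a,b)); print(st(world("top",U,V,d=d[V,U])))
```

```text
pad top far [-115.7  -20.6   98. ]
pad top far [-115.3   17.7   98. ]
pad top far [-115.5   -1.4   98. ]
shaft [-132.2   -2.1   98. ]
shaft [-231.3   -1.8   98. ]
nut [-53.1   0.8  52. ] [-51.1  -1.6  24. ]
[-133.1   -1.8   98.4]
[-163.5   -1.1   97.4]
[-193.2   -2.8  100.6]
[-223.5   -2.1   99.1]
```

arm_command --series '[0,0,-0.05,1.0,0,0,0,-0.1,2.2,0,0,0,-0.15,3.4,0,0,0,-0.15,4.2,0,0,0,-0.15,4.5,0]'

```text
clock: 7.7
eef_pos: [453.3, 102.3, 31.8]
tool_rot: [-3.14, 0.001, 1.371]
force: [0.7, -0.1, -5.8]
width: 12.7
gripper_force: 58.9
```

arm_command --series '[0,0.3,0,0,0,0,0.6,0,0,0,0,0.9,0,0,0,0,1.2,0,0,0,0,1.4,0,0,0]'

```text
clock: 8.12
eef_pos: [457.1, 117.2, 33.2]
tool_rot: [3.141, -0.001, 1.372]
force: [0.1, 0.8, -4.6]
width: 12.4
gripper_force: 58.9
```

arm_command --series '[0,0.2,0,0,0,0,0.4,0,0,0,0,0.6,0,0,0,0,0.8,0,0,0,0,1.0,0,0,0]'

```text
clock: 8.53
eef_pos: [458.6, 126.3, 32.8]
tool_rot: [-3.142, 0.0, 1.371]
force: [-0.2, -0.3, -5.1]
width: 13.0
gripper_force: 58.9
```

arm_command --series '[0,0.2,0,0,0,0,0.4,0,0,0,0,0.6,0,0,0,0,0.8,0,0,0,0,1.0,0,0,0]'

```text
clock: 8.95
eef_pos: [460.5, 135.8, 32.8]
tool_rot: [-3.141, 0.0, 1.371]
force: [-0.5, -2.5, -5.5]
width: 12.6
gripper_force: 58.9
```

arm_command --series '[0,0.2,0,0,0,0,0.5,0,0,0,0,0.8,0,0,0,0,1.1,0,0,0,0,1.4,0,0,0]'

```text
clock: 9.37
eef_pos: [463.4, 150.1, 32.8]
tool_rot: [-3.142, -0.0, 1.371]
force: [0.5, -1.7, -5.1]
width: 12.8
gripper_force: 58.9
```

arm_command --series '[0,0.3,0,0,0,0,0.6,0,0,0,0,0.9,0,0,0,0,1.2,0,0,0,0,1.5,0,0,0]'

```text
clock: 9.78
eef_pos: [466.4, 164.7, 32.8]
tool_rot: [-3.141, 0.0, 1.371]
force: [-0.2, -2.1, -4.3]
width: 12.6
gripper_force: 58.9
```

Run:
```python
from h import *
O=np.array([506.4,357.2]);u=np.array([.1994,.9799])
s=monitor.read_state();print((s["eef_pos"][:2]-O)@u+150,s["force"])
p,d=viewer.get_image("top");np.save("pics/t3d.npy",d)
cv2.imwrite("pics/t3.png",cv2.resize(p[170:250,220:320,::-1],None,fx=7,fy=7,interpolation=cv2.INTER_CUBIC))
```

```text
-46.61849407482859 [-0.24316799 -2.10664754 -4.32417611]
```

View pics/t3.png

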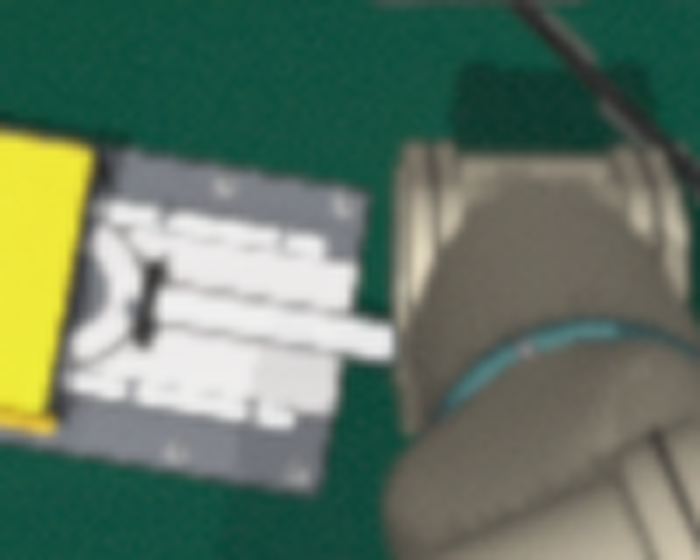

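The pad (152,305) is squarely against the nut, which is going under the guard (about 2 N friction).

arm_command --series '[0,0.3,0,0,0,0,0.6,0,0,0,0,0.9,0,0,0,0,1.2,0,0,0,0,1.5,0,0,0]'

```text
clock: 10.25
eef_pos: [469.4, 179.4, 32.8]
tool_rot: [-3.142, -0.0, 1.371]
force: [-0.4, -2.2, -4.3]
width: 12.4
gripper_force: 58.9
```

arm_command --series '[0,0.3,0,0,0,0,0.6,0,0,0,0,0.9,0,0,0,0,1.2,0,0,0,0,1.5,0,0,0]'

```text
clock: 10.67
eef_pos: [472.3, 194.1, 32.8]
tool_rot: [-3.142, -0.0, 1.371]
force: [-0.7, -2.6, -5.9]
width: 12.8
gripper_force: 59.0
```

arm_command --series '[0,0.3,0,0,0,0,0.6,0,0,0,0,0.9,0,0,0,0,1.2,0,0,0,0,1.5,0,0,0]'

```text
clock: 11.08
eef_pos: [475.3, 208.8, 32.8]
tool_rot: [-3.141, 0.0, 1.371]
force: [-0.3, -2.0, -5.4]
width: 12.3
gripper_force: 59.0
```

arm_command --series '[0,0.3,0,0,0,0,0.6,0,0,0,0,0.9,0,0,0,0,1.1,0,0,0,0,1.3,0,0,0]'

```text
clock: 11.5
eef_pos: [477.8, 221.7, 32.7]
tool_rot: [-3.141, -0.0, 1.371]
force: [0.9, -0.7, -5.4]
width: 12.6
gripper_force: 58.9
```

arm_command --series '[0,0.1,0,0,0,0,0.2,0,0,0,0,0.3,0,0,0,0,0.4,0,0,0,0,0.5,0,0,0]'

```text
clock: 11.92
eef_pos: [478.8, 226.1, 32.8]
tool_rot: [-3.141, 0.0, 1.371]
force: [-1.0, -1.0, -6.4]
width: 12.9
gripper_force: 58.9
```

arm_command --series '[0,0.1,0,0,0,0,0.2,0,0,0,0,0.3,0,0,0,0,0.4,0,0,0,0,0.5,0,0,0]'

```text
clock: 12.33
eef_pos: [479.8, 231.1, 32.8]
tool_rot: [-3.142, 0.0, 1.371]
force: [-0.3, -1.4, -6.5]
width: 12.5
gripper_force: 58.9
```

arm_command --series '[0,0.1,0,0,0,0,0.2,0,0,0,0,0.3,0,0,0,0,0.4,0,0,0,0,0.5,0,0,0]'

```text
clock: 12.75
eef_pos: [480.9, 236.0, 32.8]
tool_rot: [3.142, 0.0, 1.371]
force: [0.0, -1.2, -6.6]
width: 12.6
gripper_force: 58.9
```

arm_command --series '[0,0.1,0,0,0,0,0.2,0,0,0,0,0.3,0,0,0,0,0.4,0,0,0,0,0.5,0,0,0]'

```text
clock: 13.17
eef_pos: [481.9, 241.0, 32.8]
tool_rot: [3.142, -0.0, 1.371]
force: [0.9, -1.7, -5.3]
width: 12.8
gripper_force: 58.9
```

arm_command --series '[0,0.1,0,0,0,0,0.2,0,0,0,0,0.3,0,0,0,0,0.4,0,0,0,0,0.5,0,0,0]'

```text
clock: 13.58
eef_pos: [482.5, 244.6, 32.7]
tool_rot: [-3.141, 0.002, 1.37]
force: [-1.0, -3.9, -3.9]
width: 12.7
gripper_force: 59.0
```

arm_command --series '[0,0.1,0,0,0,0,0.2,0,0,0,0,0.3,0,0,0,0,0.4,0,0,0,0,0.5,0,0,0]'

```text
clock: 14.0
eef_pos: [483.2, 248.6, 32.6]
tool_rot: [-3.141, 0.003, 1.37]
force: [-1.5, -8.4, -5.0]
width: 12.7
gripper_force: 59.0
```

arm_command --series '[0,0,0,0,0,0,0,0,0,0,0,0,0,0,0,0,0,0,0,0,0,0,0,0,0]'

```text
clock: 14.42
eef_pos: [483.3, 248.8, 32.6]
tool_rot: [-3.141, 0.002, 1.37]
force: [-1.0, -6.8, -3.8]
width: 12.9
gripper_force: 59.1
```

arm_command --series '[0,0.05,0,0,0,0,0.1,0,0,0,0,0.15,0,0,0,0,0.2,0,0,0,0,0.2,0,0,0]'

```text
clock: 14.83
eef_pos: [483.5, 250.1, 32.6]
tool_rot: [-3.14, 0.003, 1.369]
force: [-1.8, -8.3, -2.8]
width: 13.0
gripper_force: 59.1
```

arm_command --series '[0,0.05,0,0,0,0,0.1,0,0,0,0,0.15,0,0,0,0,0.2,0,0,0,0,0.2,0,0,0]'

```text
clock: 15.25
eef_pos: [483.7, 251.5, 32.5]
tool_rot: [-3.14, 0.004, 1.369]
force: [-1.4, -9.9, -3.4]
width: 13.1
gripper_force: 59.1
```

arm_command --series '[0,0,0,0,0,0,0,0,0,0,0,0,0,0,0,0,0,0,0,0,0,0,0,0,0]'

```text
clock: 15.67
eef_pos: [483.7, 251.5, 32.5]
tool_rot: [-3.14, 0.004, 1.369]
force: [-1.9, -8.2, -3.6]
width: 12.9
gripper_force: 59.1
```

Run:
```python
from h import *
s=monitor.read_state();print(s["force"],s["eef_pos"])
p,d=viewer.get_image("scene")
c=p[145:235,200:290,::-1]
cv2.imwrite("pics/s4.png",cv2.resize(c,None,fx=6.6,fy=6.6,interpolation=cv2.INTER_CUBIC))
```

```text
[-1.90882428 -8.24052066 -3.60927029] [483.73578948 251.50819267  32.54176016]
```

View pics/s4.png

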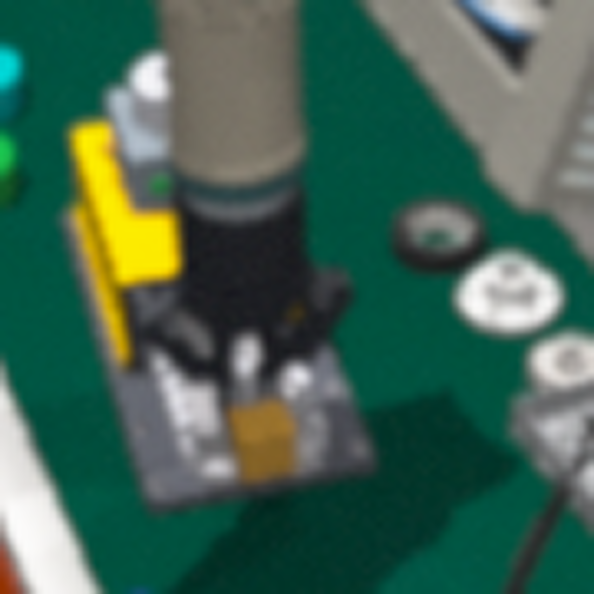

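The rod holds steadily at about 8.5 N against a springy resistance. The gradual ~0.8 N/mm rise and the contact at nut x≈67 to 73 fit a seated nut. The picture shows the rod level between the rails, brass head at (263,440). Withdrawing.

arm_command --series '[0,-0.2,0,0,0,0,-0.4,0,0,0,0,-0.6,0,0,0,0,-0.8,0,0,0,0,-1.0,0,0,0]'

```text
clock: 16.13
eef_pos: [482.8, 245.4, 32.9]
tool_rot: [3.141, -0.001, 1.372]
force: [-0.4, -0.6, -5.6]
width: 12.5
gripper_force: 59.0
```

arm_command --series '[0,-0.5,0,0,0,0,-1.5,0,0,0,0,-2.8,0,0,0,0,-4.1,0,0,0,0,-5.4,0,0,0]'

```text
clock: 16.55
eef_pos: [471.6, 190.0, 32.9]
tool_rot: [3.141, 0.0, 1.37]
force: [-0.4, 0.8, -6.0]
width: 12.8
gripper_force: 58.9
```

arm_command --series '[0,-1.5,0,0,0,0,-3.0,0,0,0,0,-4.5,0,0,0,0,-6.0,0,0,0,0,-7.5,0,0,0]'

```text
clock: 16.97
eef_pos: [456.6, 116.2, 33.1]
tool_rot: [3.141, 0.0, 1.37]
force: [0.8, -0.1, -5.4]
width: 13.0
gripper_force: 58.9
```

arm_command --series '[0,-0.8,0,0,0,0,-1.3,0,0,0,0,-1.5,0,-1.0,0,0,-1.5,0,-2.7,0,0,-1.5,0,-4.5,0]'

```text
clock: 17.38
eef_pos: [453.6, 103.9, 78.5]
tool_rot: [-3.14, -0.0, 1.371]
force: [0.5, 0.7, -4.4]
width: 13.0
gripper_force: 58.9
```

Run:
```python
from h import *
s=monitor.read_state();a=np.array([*s["eef_pos"],np.degrees(s["tool_rot"][2])]);b=np.array([467,-120.5,78,1.5])
plan([a+(b-a)*k/4 for k in (1,2,3,4)])
```

```text
now [453.6 103.9  78.5] [-179.93   -0.     78.57] F [ 0.5  0.7 -4.4] w 13.0 t 17.3833
[-5.43  1.44  0.01] roll 19.27
[-4.65  3.15  0.01] roll 19.27
[-3.35  4.51  0.01] roll 19.27
[-1.68  5.36  0.01] roll 19.27
```

arm_command --series '[0,-0.6,0.2,0,2,0,-1.8,0.5,0,6,0,-3.0,0.8,0,11,0,-4.3,1.1,0,15,0,-5.4,1.4,0,19]'

```text
clock: 17.8
eef_pos: [456.5, 45.9, 77.2]
tool_rot: [-3.141, 0.001, 1.032]
force: [0.1, -1.0, -3.9]
width: 12.5
gripper_force: 59.0
```

arm_command --series '[0,-0.9,0.6,0,4,0,-1.9,1.3,0,8,0,-2.8,1.9,0,12,0,-3.7,2.5,0,16,0,-4.7,3.2,0,20]'

```text
clock: 18.22
eef_pos: [460.7, -9.8, 77.6]
tool_rot: [-3.141, 0.0, 0.684]
force: [0.7, 0.6, -5.7]
width: 12.6
gripper_force: 59.0
```

arm_command --series '[0,-0.7,0.9,0,4,0,-1.4,1.8,0,8,0,-2.0,2.7,0,12,0,-2.7,3.6,0,16,0,-3.3,4.5,0,19]'

```text
clock: 18.63
eef_pos: [463.9, -65.8, 77.6]
tool_rot: [3.142, 0.0, 0.352]
force: [-0.5, -0.7, -4.7]
width: 12.9
gripper_force: 59.0
```

arm_command --series '[0,-0.4,1.3,0,5,0,-0.8,2.7,0,10,0,-1.3,4.0,0,15,0,-1.6,5.0,0,18,0,-1.7,5.4,0,19]'

```text
clock: 19.05
eef_pos: [467.1, -123.5, 77.8]
tool_rot: [3.14, -0.0, 0.022]
force: [-1.2, 0.2, -4.7]
width: 12.9
gripper_force: 59.0
```

arm_command --series '[0,0,0,0.5,0,0,0,0,1.5,0,0,0,0,2.8,0,0,0,0,3.8,0,0,0,0,4.5,0]'

```text
clock: 19.47
eef_pos: [466.3, -119.3, 31.1]
tool_rot: [-3.139, 0.002, 0.029]
force: [0.6, 0.2, -4.9]
width: 12.5
gripper_force: 59.0
```

Run:
```python
from h import *
plan([(467,-120.5,8,1.5)])
```

```text
now [ 466.3 -119.3   31.1] [-1.7988e+02  1.2000e-01  1.6900e+00] F [ 0.6  0.2 -4.9] w 12.5 t 19.4667
[0.06 0.12 2.31] roll 0.19
```

arm_command --series '[0,0,0,0.6,0,0,0,0,1.2,0,0,0,0,1.7,0,0,0,0,2.0,0,0,0,0,2.2,0]'

```text
clock: 19.88
eef_pos: [467.1, -121.0, 10.5]
tool_rot: [-3.141, 0.0, 0.027]
force: [-0.8, 0.3, -5.2]
width: 12.9
gripper_force: 59.0
```

arm_command --series '[0,0,0,0.05,0,0,0,0,0.1,0,0,0,0,0.15,0,0,0,0,0.2,0,0,0,0,0.2,0]'

```text
clock: 20.3
eef_pos: [467.2, -121.0, 8.9]
tool_rot: [3.142, -0.0, 0.027]
force: [-0.3, 0.1, -6.0]
width: 12.8
gripper_force: 59.0
```

arm_command --series '[0,0,0,0.05,0,0,0,0,0.1,0,0,0,0,0.15,0,0,0,0,0.15,0,0,0,0,0.15,0]'

```text
clock: 20.72
eef_pos: [467.2, -121.0, 8.0]
tool_rot: [-3.141, -0.001, 0.027]
force: [-1.0, -0.1, 6.8]
width: 12.8
gripper_force: 60.4
```

Contact with the mat. Releasing gradually, then going up.

arm_command --series '[10,0,0,0,0,20,0,0,0,0,30,0,0,0,0,50,0,0,-0.2,0,70,0,0,-0.2,0]'

```text
clock: 21.13
eef_pos: [467.4, -121.2, 9.6]
tool_rot: [3.141, -0.001, 0.027]
force: [0.8, -0.0, -0.4]
width: 48.7
gripper_force: 0.0
```

arm_command --series '[90,0,0,0,0,100,0,0,0,0,100,0,0,0,0,100,0,0,0,0,100,0,0,0,0]'

```text
clock: 21.55
eef_pos: [467.0, -121.0, 9.2]
tool_rot: [-3.142, 0.0, 0.027]
force: [-0.2, 1.3, -1.2]
width: 85.2
gripper_force: 0.0
```

arm_command --series '[100,0,0,-1,0,100,0,0,-3,0,100,0,0,-6,0,100,0,0,-9,0,100,0,0,-12,0]'

```text
clock: 21.97
eef_pos: [466.4, -121.0, 130.4]
tool_rot: [-3.142, 0.001, 0.027]
force: [1.2, 0.7, -0.0]
width: 85.4
gripper_force: 0.0
```

arm_command --series '[100,0,-3,0,0,100,0,-7,-1,0,100,0,-11,-2,0,100,0,-15,-3,0,100,0,-15,-3,0]'

```text
clock: 22.38
eef_pos: [462.6, 39.5, 159.5]
tool_rot: [-3.136, 0.001, 0.042]
force: [0.3, 0.3, -0.6]
width: 85.3
gripper_force: 0.0
```

Run:
```python
from h import *
p,d=viewer.get_image("top")
q,_=viewer.get_image("scene")
a=cv2.resize(p[130:250,200:430,::-1],(800,417),interpolation=cv2.INTER_CUBIC)
b=cv2.resize(q[150:225,200:270,::-1],(168,180),interpolation=cv2.INTER_CUBIC)
cv2.imwrite("pics/f.png",np.vstack([a,np.pad(b,((0,0),(0,632),(0,0)))]))
s=monitor.read_state();print(s["eef_pos"],s["force"],s["width"])
```

```text
[462.93301904  31.47359227 159.3626342 ] [-0.00707302 -0.12841019  1.00957724] 85.81798551365398
```

View pics/f.png

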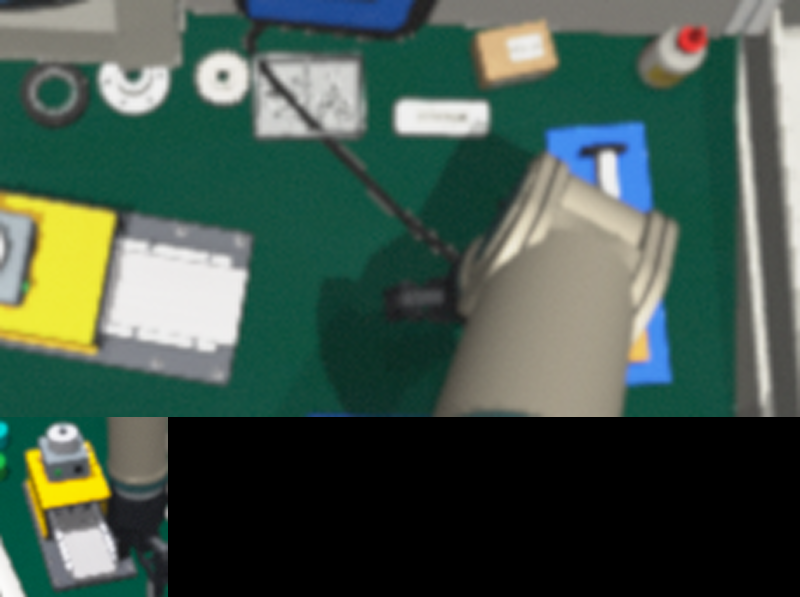

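The track is empty and the rod lies on its mat: pad (603,150), brass head (640,347). The bystanders are in place. Settling briefly, then handing in.

arm_command --series '[100,0,0,0,0,100,0,0,0,0,100,0,0,0,0,100,0,0,0,0,100,0,0,0,0]'

```text
clock: 22.9
eef_pos: [463.0, 27.7, 159.2]
tool_rot: [3.141, 0.0, 0.025]
force: [0.4, 0.5, -0.4]
width: 85.2
gripper_force: 0.0
```

```bash
python3 -c "
from cell import workorder
print(workorder.finish_job())"
```

```text
the job is handed in; nothing more can be done
None
```

I handed the job in at about 23 s, with no verdict returned: the rod pushed the nut under the guard and held it against the buffer at about 8.5 N, and is back on its mat; the nut is out of sight, so its seating is inferred from the forces and positions.

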